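# Make up the budgie's feeding tray and play tray

## Task

Make up the budgie's two trays. Feeding tray (white): the glass seed jar upright on the round mark and the steel spoon lying lengthwise in the plain long compartment. Play tray (blue): the green chew ring flat on the round mark with the red ball standing in its hole, and the wooden ladder lying flat and lengthwise in the long compartment; never tip or drop the glass jar, leave the orange ring where it is, and let go of everything.

Things in the scene. Friction and masses are not known exactly. Their poses are not given: they have to be found in the camera images.
- tray_white: Feeding tray: white plastic, fixed, 180 (x) by 188 mm (y); floor top 3 mm, rim and rib 4 mm wide, top 9 mm above the table. Rib along y at x=0 makes two compartments, each 84 (x) by 180 mm (y) inside: plain long one centred at x=-44 mm, y=0; the other has a flat round grey mark, 60 mm diameter, centred at x=+44 mm, y=0. Origin: centre of underside, at table height; z up
- tray_blue: Play tray: blue plastic, fixed, 180 (x) by 188 mm (y); floor top 3 mm, rim and rib 4 mm wide, top 9 mm above the table. Rib along y at x=0 makes two compartments, each 84 (x) by 180 mm (y) inside: plain long one centred at x=-44 mm, y=0; the other has a flat round white mark, 60 mm diameter, centred at x=+44 mm, y=0. Origin: centre of underside, at table height; z up
- jar_c (a point): closed glass seed jar with a yellow cap, round, 52 diameter, 85 high with its cap, 0.15 to 0.3 kg, standing upright; the point is on its axis half-way up (42.5 above the underside); z up along its axis (lengths in mm)
- spoon_c (a point): stainless steel seed spoon, 140 long, lying along its own x: round bowl (34 diameter, 10 high) at +x, straight handle 10 wide and 5 thick (4 to 9 above the underside) towards -x, its end a round foot of 14 diameter; 45 g; the point is mid-length on the handle, 6.5 above the underside; grip there, across the handle; z up (lengths in mm)
- ladder_c (a point): small wooden budgie ladder lying flat along its own x, 140 long, 44 wide over its two rails (along y), rails 7 wide and 14 high, five thin rungs (one at the middle); about 50 g; the point is at its centre, 7 above the underside; z up (lengths in mm)
- ring_green_c (a point): green silicone chew ring, firm: flat, like a thick washer, outer diameter 54, hole diameter 30, 16 high, lying flat on the table; about 30 g; the point is the ring's centre, half-way up (8 above the underside); z up along the ring's axis (lengths in mm)
- ring_orange_c (a point): orange silicone chew ring, not needed and to be left where it is: flat, like a thick washer, outer diameter 54, hole diameter 30, 16 high, lying flat on the table; about 30 g; the point is the ring's centre, half-way up (8 above the underside); z up along the ring's axis (lengths in mm)
- ball_c (a point): red toy ball, 40 diameter, with a flat underneath (20 diameter) on which it stands; 37.3 high; 28 g; the point is the ball's centre, 17.3 above the flat; z up. In a chew ring's hole it settles by itself on the hole's edge, its centre 13.2 above the ring's top, its flat 4 below the ring's top (lengths in mm)
There are look-alikes about, which are no part of the job. Leave any yellow look-alike of the part that bears spoon_c alone. Leave any yellow look-alike of the part that bears ball_c alone.

How it is judged:
By the outcome, as a careful person would: the job done as asked, in the order asked, and still so for the second after the job is handed in, with the robot touching nothing.
It also fails if it takes over 122 s, if anything falls off the work surface, if the arm or the gripper's body presses on something with over 40 N, if the wrist force passes 120 N, or if a joint passes its speed limit or range.

## Robot

A 7-joint arm with a two-finger parallel gripper is mounted at the origin on the work surface. World frame = base frame: x ahead of the robot, y to its left, z up, the work surface at z = 0. Lengths are in m, angles in rad, forces in N, time in s.
With the tool pointing down it reaches from about 0.4 to 0.85 m from the base axis. Payload 10.4 kg.
Tool frame: the origin (TCP) lies between the finger pads; the fingertips stand 22 mm ahead of it and the grasp point (between the pads) lies 3 mm ahead of it (r.nose_length is the distance from the TCP to the fingertips, in m); z points along the fingers, y is the line along which they close (so a half turn about z gives the same grasp; the last joint's range is limited). The gripper opens to 87 mm and grips with 3 to 60 N. Pads are 19 mm wide; open, the fingers measure 117 mm over their backs; the gripper's body (75 mm by 190 mm) begins 51 mm behind the grasp point.
Start: joints at [1.175, 0.332, -0.065, 1.46, 0.022, 1.35, -0.088], TCP at [0.228, -0.582, 0.245] pointing down, gripper open.
Joint ranges: [-2.6, 2.6], [-0.5, 2.12], [-1.47, 1.34], [0.16, 2.42], [-1.27, 4.41], [0.06, 2.06], [-2.6, 2.6]. Speed limits (rad/s): [2.22, 2.22, 2.79, 2.79, 3.14, 3.14, 3.14].

## Interface

Orientations are given as a unit quaternion [x, y, z, w].
In Python, from bench import readout, cams, r gives the robot as it stands. The module is installed in compiled form; this text tells all that it offers.
- The arm moves only by the tool step_arm, never from a script. Its argument "deltas" is a list that holds one entry, the list of rows, each a list of 7 numbers: the turn, a rotation vector about the tool's x, y, z in rad, then the shift along the tool's x, y, z in m, then the opening in per cent of the stroke, from 0 (shut) to 100 (fully open). A call has 1 to 20 rows; each row is the pose to reach, as a shift and turn from the pose commanded when the call began, along the tool's axes at that moment; what a row does not reach only later rows make up. A row lasts 1/8 s, in which the tool goes at most 62.5 mm and 10.7 degrees, less where a joint would pass 70% of its speed; a pose out of reach is approached as far as the arm can. A call with a gripper value outside its range is refused whole. The fingers move at their own pace and stop on an object; "squeeze" is the grip in N (left out, the last holds). Time passes only in rows, so rows that repeat a pose let the fingers close. It gives the time, the measured TCP pose, the force, the opening and the grip force at its end, in the units of the state.
- readout.read_state(): the state, without advancing time (a new reading comes with each control period).
- cams.camera(name): name is "scene" or "top"; returns a dict with "img" (400x640x3 uint8, red, green, blue), "fx", "fy", "cx", "cy" (pixels), "origin" and "rotation" of the camera in the world. Camera axes: x right, y up, looking along -z (the intrinsics and any distortion apply to the point x, -y, -z); pixel columns grow to the right and rows downward; lengths in m; the calibration is good to about 2 mm. A picture is of the moment at which its call begins. There is no depth.
- r.close_job(): hands the job in; it is judged then, once.
The state is a dict: "time": time; "joint_positions": joint angles; "joint_vel": joint speeds; "joint_torque": joint torques, N m; "ee_pos": TCP position; "eef_rot": TCP orientation; "ft_force": force on the tool from outside, world axes, zero at the start; "torque": the same for the moment, N m; "width": finger opening in m; "grip_force": force on a finger pad.
Only numpy, scipy, OpenCV 4.12 (cv2) and the standard library are available. Lean on these libraries where they do the work, as an engineer would, in place of code of your own. Each camera call takes 0.05 s, during which the arm holds its last target. There are 200 camera calls.

## Working session

There is one attempt and no reset: what is moved stays moved. The work goes in short steps, Python scripts to look and compute and a tool call to move; the robot and the scene stay as the last step left them, time stands still between calls to the robot, and variables do not carry over. Pictures are saved under pics/ and viewed, at most 15 in all, crops included, and the job is handed in when it is done.

Besides the shell and the picture viewer there is one more tool, called after "Call:" as a command line: name --argument value ..., lists and objects as JSON in quotes. step_arm: Moves the arm, as the interface text tells. Its arguments: {"type":"object","properties":{"deltas":{"type":"array"},"squeeze":{"type":"number"}},"required":["deltas"]}

```bash
mkdir -p pics; python3 - <<'E'
from bench import readout,cams,r
import cv2,json
print(readout.read_state())
for n in("scene","top"):
    c=cams.camera(n);cv2.imwrite(f"pics/{n}0.png",c["img"][:,:,::-1]);print({k:v for k,v in c.items() if k!="img"})
print(r.nose_length)
E
```

```text
{'time': 0.0, 'joint_positions': array([ 1.17537096,  0.33288921, -0.06468486,  1.46095415,  0.02160764,
        1.34988047, -0.08851578]), 'joint_vel': array([-0.00200184,  0.00021429,  0.00059171, -0.00118163,  0.00148718,
       -0.00047854,  0.00038953]), 'joint_torque': array([-2.24531323e-04, -6.23247313e+01,  2.49419123e-02, -3.89893162e+01,
       -6.12251577e-02,  3.98353406e-02,  1.85298381e-04]), 'ee_pos': array([ 0.22751065, -0.58173788,  0.24373692]), 'eef_rot': array([ 9.82675822e-01,  1.85331364e-01, -1.71350544e-04, -6.97009199e-04]), 'ft_force': array([ 0.54213289,  0.05296233, -0.29088022]), 'torque': array([-0.01046587, -0.01685198, -0.00327799]), 'grip_force': 0.0, 'width': 0.08684410481339824}
{'fx': 485.1709198836334, 'fy': 485.1709198836334, 'cx': 320.4231967464214, 'cy': 203.87585645011674, 'origin': array([ 1.39348444, -0.08341696,  1.02134474]), 'rotation': array([0.25720917, 0.23352377, 0.61197291, 0.71049225])}
{'fx': 440.18612531755866, 'fy': 440.18612531755866, 'cx': 310.9326147772058, 'cy': 198.67654990135256, 'origin': array([ 0.48568844, -0.01542894,  0.96122525]), 'rotation': array([-0.0216858 ,  0.01285064,  0.71645719, -0.6971755 ])}
0.022
```

View pics/top0.png

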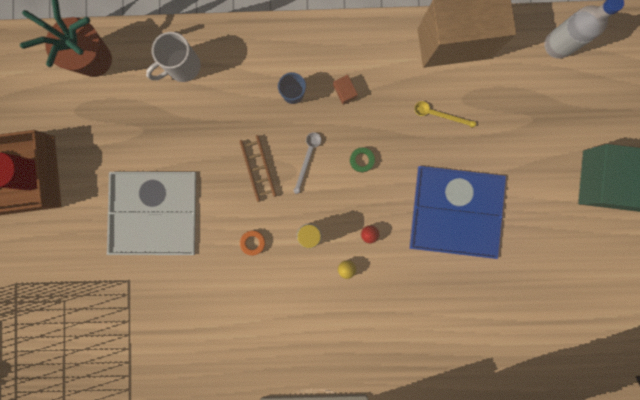

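View pics/scene0.png

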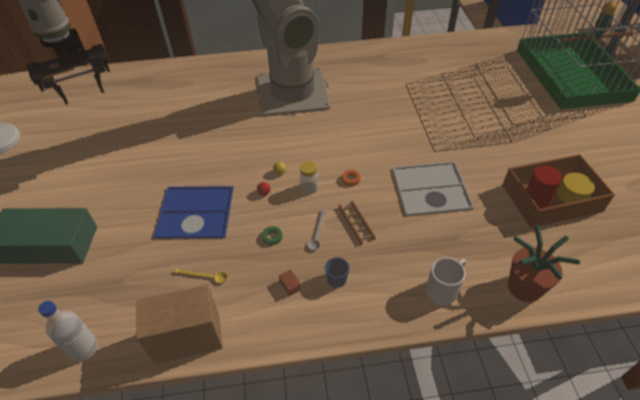

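The top view shows these candidates:
- Spoon: steel at (310,160), yellow look-alike at (447,115).
- Ball: red at (370,234), yellow look-alike at (346,270).
- Ring: green at (363,159), orange at (252,243), which stays put.
- Jar: (308,236). The ladder at (258,168) has no rival.
- Trays: white at (152,212), blue at (459,212), with their marks on the far side (+x).

I choose the steel spoon, red ball and green ring, and check them in a close crop next.

```bash
cat > h.py <<'E'
import numpy as np,cv2
from scipy.spatial.transform import Rotation as R
from bench import readout,cams,r
def unproj(c,uv,z):
    uv=np.atleast_2d(uv).astype(float)
    d=np.c_[(uv[:,0]-c["cx"])/c["fx"],-(uv[:,1]-c["cy"])/c["fy"],-np.ones(len(uv))]
    d=R.from_quat(c["rotation"]).apply(d);o=c["origin"]
    return o+d*((z-o[2])/d[:,2])[:,None]
def proj(c,P):
    p=R.from_quat(c["rotation"]).inv().apply(np.atleast_2d(P)-c["origin"])
    return np.c_[c["cx"]-c["fx"]*p[:,0]/p[:,2],c["cy"]+c["fy"]*p[:,1]/p[:,2]]
def mask(c,roi,lo,hi):
    x0,y0,x1,y1=roi;hsv=cv2.cvtColor(c["img"],cv2.COLOR_RGB2HSV);m=np.zeros(hsv.shape[:2],np.uint8)
    m[y0:y1,x0:x1]=cv2.inRange(hsv[y0:y1,x0:x1],np.array(lo),np.array(hi))
    n,l,s,ce=cv2.connectedComponentsWithStats(m)
    return (l==1+np.argmax(s[1:,4])).astype(np.uint8)
def cen(m):
    y,x=np.nonzero(m);return np.array([x.mean(),y.mean()])
def rect(m):
    k=np.argwhere(m)[:,::-1].astype(np.float32);return cv2.minAreaRect(k)
E
python3 - <<'E'
from h import *
S=cams.camera("scene");T=cams.camera("top")
L={"ring_g":((50,90,30),(85,255,255),(340,140,385,180),(250,220,295,255),.010),
"ring_o":((5,150,60),(14,255,255),(235,225,270,262),(335,163,367,190),.010),
"ball":((0,150,40),(6,255,255),(355,220,385,250),(250,175,277,200),.0173),
"cap":((20,120,60),(32,255,255),(292,220,326,252),(295,155,325,180),.08),
"blue":((100,140,30),(125,255,255),(400,155,515,265),(145,175,240,245),.009)}
for n,(lo,hi,a,b,z) in L.items():
    mt,ms=mask(T,a,lo,hi),mask(S,b,lo,hi)
    print(n,mt.sum(),ms.sum(),"px",cen(mt).round(1),cen(ms).round(1),"T",unproj(T,cen(mt),z)[0].round(4),"S",unproj(S,cen(ms),z)[0].round(4))
# white mark of blue
for nm,m in(("bluerim",mask(T,L["blue"][2],*L["blue"][:2])),):
    q=rect(m);P=unproj(T,cv2.boxPoints(q),.009);print(nm,P.round(4),P.mean(0),np.linalg.norm(P-np.roll(P,1,0),axis=1))
im=T["img"][90:300,90:520,::-1]
hsv=cv2.cvtColor(T["img"],cv2.COLOR_RGB2HSV)
for p in((120,180),(152,193),(152,240),(316,140),(305,170),(459,192),(245,150),(253,170),(280,200),(345,180)):print(p,hsv[p[1],p[0]])
cv2.imwrite("pics/crop1.png",cv2.resize(T["img"][120:290,230:400,::-1],None,fx=3.5,fy=3.5,interpolation=cv2.INTER_CUBIC))
E
```

```text
ring_g 243 127 px [362.  159.5] [271.5 234.7] T [ 0.6144 -0.1172  0.01  ] S [ 0.6163 -0.1186  0.01  ]
ring_o 301 169 px [252.1 242.6] [350.7 177. ] T [0.4411 0.1251 0.01  ] S [0.4439 0.1235 0.01  ]
ball 174 78 px [368.2 234.7] [264.6 187.1] T [ 0.4517 -0.1245  0.0173] S [ 0.4512 -0.1245  0.0173]
cap 414 182 px [308.6 236. ] [308.3 168.2] T [0.4545 0.0017 0.08  ] S [0.4586 0.001  0.08  ]Traceback (most recent call last):
  File "<stdin>", line 9, in <module>
  File "h.py", line 16, in mask
    return (l==1+np.argmax(s[1:,4])).astype(np.uint8)
                 ~~~~~~~~~^^^^^^^^^
    return _wrapfunc(a, 'argmax', axis=axis, out=out, **kwds)
    return bound(*args, **kwds)
ValueError: attempt to get argmax of an empty sequence
```

```bash
python3 - <<'E'
from h import *
S=cams.camera("scene");T=cams.camera("top")
hsv=cv2.cvtColor(T["img"],cv2.COLOR_RGB2HSV)
for n,row,a,b in(("ring",159,346,382),("ball",234,355,386),("jar",236,292,326)):
    print(n,[tuple(map(int,x)) for x in hsv[row,a:b:2]])
for p in((120,180),(152,193),(152,240),(316,140),(305,170),(459,192),(440,240),(253,170),(280,200),(330,190)):print(p,hsv[p[1],p[0]])
A=cv2.resize(T["img"][125:285,230:390,::-1],None,fx=3.7,fy=3.7,interpolation=cv2.INTER_CUBIC)
cv2.imwrite("pics/crop1.png",A)
E
```

```text
ring [(17, 93, 168), (16, 93, 165), (45, 87, 111), (57, 103, 104), (53, 102, 100), (20, 80, 96), (17, 93, 101), (14, 87, 100), (14, 98, 138), (16, 98, 166), (16, 98, 167), (26, 83, 129), (57, 99, 111), (56, 97, 105), (44, 77, 93), (15, 87, 97), (15, 88, 102), (17, 95, 102)]
ball [(16, 98, 180), (16, 99, 176), (15, 102, 175), (6, 150, 165), (2, 175, 172), (2, 175, 179), (2, 170, 181), (3, 171, 164), (4, 170, 147), (4, 155, 127), (3, 140, 106), (6, 136, 92), (10, 109, 96), (15, 88, 102), (16, 91, 101), (14, 83, 104)]
jar [(15, 98, 169), (15, 96, 168), (17, 83, 170), (22, 149, 173), (23, 163, 172), (23, 159, 173), (22, 159, 172), (23, 159, 175), (22, 160, 171), (22, 160, 174), (23, 159, 170), (22, 157, 171), (23, 161, 168), (23, 159, 167), (22, 116, 127), (16, 85, 102), (15, 94, 109)]
(120, 180) [ 18  20 162]
(152, 193) [170   8  97]
(152, 240) [ 23  19 164]
(316, 140) [ 11  19 151]
(305, 170) [ 14  41 118]
(459, 192) [ 33  16 156]
(440, 240) [112 135 128]
(253, 170) [ 16 106 116]
(280, 200) [ 15  94 168]
(330, 190) [ 15  96 164]
```

View pics/crop1.png

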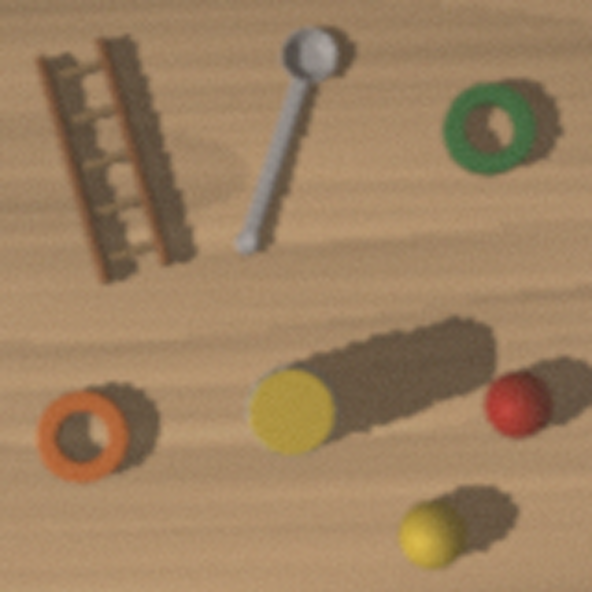

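The crop shows the chosen items clearly: red ball at (370,234), green ring at (362,160), steel spoon from (297,190) to (314,140), ladder centred at (258,168), jar cap at (309,236). The yellow ball at (346,270) and the orange ring at (252,243) are left alone.

```bash
python3 - <<'E'
from h import *
S=cams.camera("scene");T=cams.camera("top")
L={"ring_g":((36,70,50),(85,255,255),(340,140,385,180),(250,220,295,255),.010),
"ring_o":((3,145,50),(14,255,255),(235,225,270,262),(335,163,367,190),.010),
"ball":((0,130,40),(8,255,255),(355,220,385,250),(250,175,277,200),.0173),
"captop":((19,120,60),(32,255,255),(292,220,326,252),(295,155,325,180),.083),
"blue":((100,90,30),(130,255,255),(400,155,515,265),(145,175,240,245),.009),
"white":((0,0,85),(179,45,255),(100,160,205,265),(380,150,480,225),.009),
"bmark":((0,0,120),(95,60,255),(440,172,480,212),(175,210,210,240),.003),
"wmark":((0,0,50),(179,45,125),(132,172,172,208),(420,188,452,210),.003),
"spoon":((0,0,60),(179,62,255),(288,125,332,198),(300,205,330,255),.008)}
for n,(lo,hi,a,b,z) in L.items():
    for k,c,roi in(("T",T,a),("S",S,b)):
        m=mask(c,roi,lo,hi);ct=max(cv2.findContours(m,0,1)[0],key=cv2.contourArea)
        h=cv2.convexHull(ct); M=cv2.moments(h);u=(M["m10"]/M["m00"],M["m01"]/M["m00"])
        print(n,k,int(m.sum()),np.round(u,1),unproj(c,u,z)[0].round(4),end=" ")
        P=unproj(c,h[:,0],z)[:,:2]*1000
        q=cv2.minAreaRect(P.astype(np.float32));print("rect",np.round(q[0],1),np.round(q[1],1),round(q[2],1))
f=lambda p:np.array(p)/3.7+[230,125]-.5+.5/3.7
for n,p,z in(("lad",[(42,57),(105,282),(103,39),(166,264),(104,160.5)],.014),("sp",[(247,242),(311,54)],.008)):print(n,unproj(T,f(p),z).round(4))
E
```

```text
ring_g T 337 [362.  159.4] [ 0.6145 -0.1172  0.01  ] rect [ 614.4 -117.2] [52.  50.2] 88.3
ring_g S 215 [271.6 234.9] [ 0.6172 -0.1183  0.01  ] rect [ 617.  -118.6] [49.8 53.4] 84.9
ring_o T 318 [252.  242.5] [0.4412 0.1255 0.01  ] rect [441.3 125.5] [51.9 49.4] 88.5
ring_o S 189 [350.7 177. ] [0.4442 0.1235 0.01  ] rect [443.8 124.3] [51.9 55.8] 80.9
ball T 229 [368.9 234.1] [ 0.453  -0.126   0.0173] rect [ 453.1 -126.1] [34.2 34.1] 88.5
ball S 130 [263.7 188. ] [ 0.4544 -0.1273  0.0173] rect [ 454.1 -126.5] [33.7 46.8] 86.6
captop T 410 [308.6 236. ] [0.4547 0.0016 0.083 ] rect [454.6   1.8] [41.8 43.6] 88.5
captop S 195 [308.1 168.1] [4.611e-01 3.000e-04 8.300e-02] rect [460.5  -0. ] [43.7 53.8] 82.2
blue T 6404 [457.6 211.8] [ 0.4954 -0.3192  0.009 ] rect [ 496.  -319.1] [187.  176.9] 81.7
blue S 2818 [194.3 212.3] [ 0.5068 -0.321   0.009 ] rect [ 502.  -320.5] [186.3 170.6] 81.1
white T 7209 [151.3 213.1] [0.5106 0.3436 0.009 ] rect [511.1 343.7] [190.1 178.3] 88.4
white S 2905 [431.5 188.5] [0.5229 0.3397 0.009 ] rect [517.9 340.2] [186.6 180.1] 88.4
bmark T 550 [458.9 191.6] [ 0.5391 -0.3257  0.003 ] rect [ 539.5 -326. ] [56.3 54.4] 88.4
bmark S 273 [192.3 223.6] [ 0.5408 -0.3268  0.003 ] rect [ 540.1 -326.5] [56.9 51.4] 81.1
wmark T 565 [152.  192.8] [0.5552 0.3437 0.003 ] rect [554.8 343.8] [57.4 57.1] 88.4
wmark S 304 [435.3 199. ] [0.5578 0.3412 0.003 ] rect [557.4 341.9] [57.8 61.3] 73.9
spoon T 439 [306.9 158.9] [0.6194 0.0022 0.008 ] rect [610.3   1.2] [ 31.8 140.1] 74.0
spoon S 235 [316.4 232.8] [ 0.6268 -0.0017  0.008 ] rect [616.1   7.3] [ 30.5 138.2] 64.2
lad [[0.6639 0.1443 0.014 ]
 [0.5306 0.1101 0.014 ]
 [0.6735 0.1082 0.014 ]
 [0.5401 0.0742 0.014 ]
 [0.6018 0.1091 0.014 ]]
sp [[ 0.5521  0.0269  0.008 ]
 [ 0.6621 -0.0137  0.008 ]]
```

```bash
cat >> h.py <<'E'
def plan(*wps):
    """wps: (x,y,tip z,yaw of tool x in deg) -> deltas from the measured pose"""
    s=readout.read_state();R0=R.from_quat(s["eef_rot"]);e=R0.as_matrix()[:,0]
    print("t",round(s["time"],2),"p",s["ee_pos"].round(4),"psi",round(np.degrees(np.arctan2(e[1],e[0])),1),"w",round(s["width"],4),"j",s["joint_positions"].round(2))
    for x,y,z,a in wps:
        R1=R.from_euler("z",a,degrees=True)*R.from_quat([1,0,0,0])
        d=(R0.inv()*R1).as_rotvec();p=R0.inv().apply(np.array([x,y,z+.022])-s["ee_pos"])
        print((x,y,z,a),np.r_[d,p].round(4).tolist())
E
python3 -c "
from h import *
plan((.612,.0045,.12,159.7),(.612,.0045,.03,159.7))"
```

```text
t 0.4 p [ 0.2276 -0.582   0.2444] psi 21.4 w 0.0866 j [ 1.18  0.33 -0.06  1.46  0.02  1.35 -0.09]
(0.612, 0.0045, 0.12, 159.7) [-0.0001, -0.0002, -2.4145, 0.5716, -0.4062, 0.1025]
(0.612, 0.0045, 0.03, 159.7) [-0.0001, -0.0002, -2.4145, 0.5716, -0.4062, 0.1925]
```

Call:
step_arm --deltas '[[[0,0,-2.414,0.5716,-0.4062,0.1025,45],[0,0,-2.414,0.5716,-0.4062,0.1025,45],[0,0,-2.414,0.5716,-0.4062,0.1025,45],[0,0,-2.414,0.5716,-0.4062,0.1025,45],[0,0,-2.414,0.5716,-0.4062,0.1025,45],[0,0,-2.414,0.5716,-0.4062,0.1025,45],[0,0,-2.414,0.5716,-0.4062,0.1025,45],[0,0,-2.414,0.5716,-0.4062,0.1025,45],[0,0,-2.414,0.5716,-0.4062,0.1025,45],[0,0,-2.414,0.5716,-0.4062,0.1025,45],[0,0,-2.414,0.5716,-0.4062,0.1025,45],[0,0,-2.414,0.5716,-0.4062,0.1025,45],[0,0,-2.414,0.5716,-0.4062,0.1025,45],[0,0,-2.414,0.5716,-0.4062,0.1025,45],[0,0,-2.414,0.5716,-0.4062,0.1025,45],[0,0,-2.414,0.5716,-0.4062,0.1925,45],[0,0,-2.414,0.5716,-0.4062,0.1925,45],[0,0,-2.414,0.5716,-0.4062,0.1925,45]]]' --squeeze 15

```text
time: 2.65
ee_pos: [0.6106, 0.0038, 0.0503]
eef_rot: [0.178, 0.984, -0.0, -0.002]
ft_force: [-0.1, -0.4, 1.0]
width: 0.0392
grip_force: 0.0
```

```bash
python3 - <<'E'
from h import *
plan((.612,.0045,.002,159.7))
T=cams.camera("top")
cv2.imwrite("pics/a1.png",cv2.resize(T["img"][110:210,240:400,::-1],None,fx=4,fy=4,interpolation=cv2.INTER_CUBIC))
E
```

```text
t 2.65 p [0.6106 0.0038 0.0503] psi 159.5 w 0.0392 j [ 0.46  0.58 -0.7   1.66  0.42  1.05  0.84]
(0.612, 0.0045, 0.002, 159.7) [-0.0015, -0.0033, -0.0031, -0.0012, 0.0012, 0.0263]
```

View pics/a1.png

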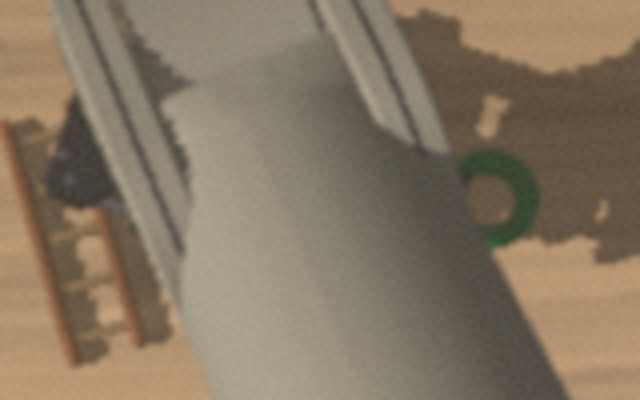

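The arm hides the spoon and the ladder's right edge at (110,180) shows clear of the fingers. I go on by pose and check the grip by its width.

Call:
step_arm --deltas '[[[0,0,0,-0.001,0.001,0.026,45],[0,0,0,-0.001,0.001,0.026,45],[0,0,0,-0.001,0.001,0.026,45],[0,0,0,-0.001,0.001,0.026,0],[0,0,0,-0.001,0.001,0.026,0],[0,0,0,-0.001,0.001,0.026,0],[0,0,0,-0.001,0.001,0.026,0],[0,0,0,-0.001,0.001,0.026,0],[0,0,0,-0.001,0.001,-0.02,0],[0,0,0,-0.001,0.001,-0.07,0],[0,0,0,-0.001,0.001,-0.07,0]]]'

```text
time: 4.08
ee_pos: [0.6156, 0.0055, 0.1261]
eef_rot: [0.176, 0.984, 0.001, 0.003]
ft_force: [-0.1, -0.4, -0.8]
width: 0.0097
grip_force: 15.0
```

```bash
python3 - <<'E'
from h import *
plan((.468,.345,.10,88.4),(.468,.345,.014,88.4),(.468,.345,.006,88.4))
c=cams.camera("scene")
cv2.imwrite("pics/a2.png",cv2.resize(c["img"][170:290,230:400,::-1],None,fx=4,fy=4,interpolation=cv2.INTER_CUBIC))
E
```

```text
t 4.08 p [0.6156 0.0055 0.1261] psi 159.7 w 0.0097 j [ 0.48  0.5  -0.74  1.6   0.36  1.17  0.88]
(0.468, 0.345, 0.1, 88.4) [0.0058, 0.0041, 1.2439, 0.2563, 0.2671, 0.0031]
(0.468, 0.345, 0.014, 88.4) [0.0058, 0.0041, 1.2439, 0.2569, 0.2669, 0.0891]
(0.468, 0.345, 0.006, 88.4) [0.0058, 0.0041, 1.2439, 0.2569, 0.2669, 0.0971]
```

View pics/a2.png

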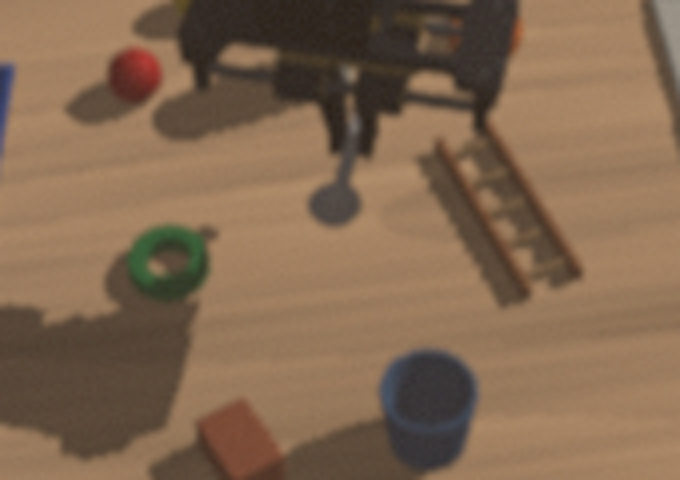

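The spoon is held level, its bowl at crop (333,205), and the opening of 9.7 mm matches the handle.

Call:
step_arm --deltas '[[[0,0,1.244,0.256,0.267,0.003,0],[0,0,1.244,0.256,0.267,0.003,0],[0,0,1.244,0.256,0.267,0.003,0],[0,0,1.244,0.256,0.267,0.003,0],[0,0,1.244,0.256,0.267,0.003,0],[0,0,1.244,0.256,0.267,0.003,0],[0,0,1.244,0.256,0.267,0.003,0],[0,0,1.244,0.256,0.267,0.003,0],[0,0,1.244,0.256,0.267,0.003,0],[0,0,1.244,0.256,0.267,0.07,0],[0,0,1.244,0.256,0.267,0.07,0],[0,0,1.244,0.256,0.267,0.07,0],[0,0,1.244,0.256,0.267,0.07,0]]]'

```text
time: 5.75
ee_pos: [0.4672, 0.3449, 0.0541]
eef_rot: [0.717, 0.697, 0.001, 0.0]
ft_force: [-0.4, 0.1, -0.0]
width: 0.0096
grip_force: 15.0
```

```bash
python3 -c "
from h import *
plan((.468,.345,.0055,88.4))"
```

```text
t 5.75 p [0.4672 0.3449 0.0541] psi 88.4 w 0.0096 j [-0.21  0.49 -0.62  1.75  0.34  1.   -0.99]
(0.468, 0.345, 0.0055, 88.4) [0.0024, -0.0017, -0.0001, 0.0001, 0.0007, 0.0266]
```

Call:
step_arm --deltas '[[[0,0,0,0,0,0.0266,0],[0,0,0,0,0,0.0266,0],[0,0,0,0,0,0.0266,0],[0,0,0,0,0,0.0266,35],[0,0,0,0,0,0.0266,35],[0,0,0,0,0,0.0266,35],[0,0,0,0,0,-0.03,35],[0,0,0,0,0,-0.09,100],[0,0,0,0,0,-0.1,100],[0,0,0,0,0,-0.1,100]]]'

```text
time: 7.0
ee_pos: [0.4663, 0.3443, 0.1524]
eef_rot: [0.717, 0.697, 0.001, 0.0]
ft_force: [0.4, -0.2, -0.5]
width: 0.0525
grip_force: 0.0
```

```bash
python3 -c "
from h import *
plan((.456,.001,.13,90),(.456,.001,.028,90))"
```

```text
t 7.0 p [0.4663 0.3443 0.1524] psi 88.4 w 0.0525 j [-0.17  0.38 -0.67  1.67  0.25  1.18 -0.93]
(0.456, 0.001, 0.13, 90) [0.0012, -0.0003, -0.0282, -0.3435, -0.0006, 0.0003]
(0.456, 0.001, 0.028, 90) [0.0012, -0.0003, -0.0282, -0.3435, -0.0007, 0.1023]
```

Call:
step_arm --deltas '[[[0,0,-0.028,-0.3435,-0.0006,0,100],[0,0,-0.028,-0.3435,-0.0006,0,100],[0,0,-0.028,-0.3435,-0.0006,0,100],[0,0,-0.028,-0.3435,-0.0006,0,100],[0,0,-0.028,-0.3435,-0.0006,0,100],[0,0,-0.028,-0.3435,-0.0006,0,100],[0,0,-0.028,-0.3435,-0.0006,0,100],[0,0,-0.028,-0.3435,-0.0006,0,100],[0,0,-0.028,-0.3435,-0.0006,0,100]]]'

```text
time: 8.12
ee_pos: [0.4556, 0.0022, 0.1515]
eef_rot: [0.706, 0.708, -0.0, -0.0]
ft_force: [-0.2, 0.2, -0.0]
width: 0.0871
grip_force: 0.0
```

```bash
python3 - <<'E'
from h import *
plan((.456,.001,.028,90))
c=cams.camera("scene");t=cams.camera("top")
A=cv2.resize(c["img"][110:230,240:400,::-1],None,fx=4,fy=4,interpolation=cv2.INTER_CUBIC)
B=cv2.resize(t["img"][165:261,100:205,::-1],None,fx=1.5,fy=1.5,interpolation=cv2.INTER_CUBIC)
A[:B.shape[0],:B.shape[1]]=B
cv2.imwrite("pics/a3.png",A)
E
```

```text
t 8.12 p [0.4556 0.0022 0.1515] psi 90.1 w 0.0871 j [ 0.39  0.07 -0.5   1.98  0.04  1.1  -0.13]
(0.456, 0.001, 0.028, 90) [-0.0009, -0.0003, 0.002, -0.0012, 0.0005, 0.1015]
```

View pics/a3.png

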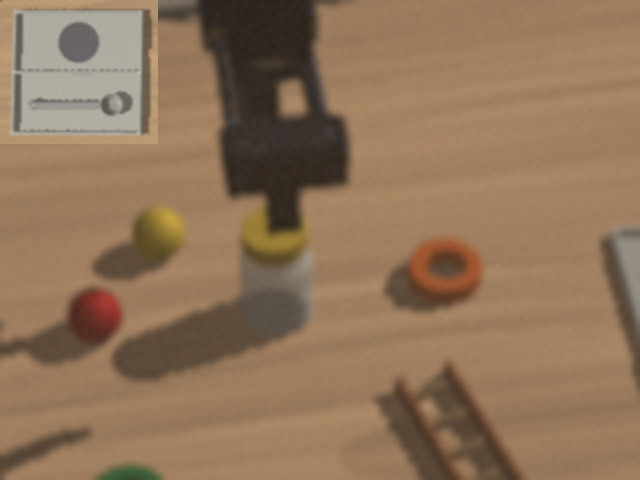

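The inset shows the spoon lying lengthwise in the plain compartment. The open fingers at (285,210) stand over the jar at (277,270).

Call:
step_arm --deltas '[[[0,0,0,-0.001,0,0.05,100],[0,0,0,-0.001,0,0.1015,100],[0,0,0,-0.001,0,0.1015,100],[0,0,0,-0.001,0,0.1015,100],[0,0,0,-0.001,0,0.1015,0],[0,0,0,-0.001,0,0.1015,0],[0,0,0,-0.001,0,0.1015,0],[0,0,0,-0.001,0,0.1015,0],[0,0,0,-0.001,0,0.1015,0],[0,0,0,-0.001,0,0.09,0],[0,0,0,-0.001,0,0.06,0],[0,0,0,-0.001,0,0.03,0],[0,0,0,-0.001,0,0.03,0]]]' --squeeze 25

```text
time: 9.85
ee_pos: [0.4571, 0.0, 0.1243]
eef_rot: [0.707, 0.707, 0.001, 0.002]
ft_force: [-0.0, -0.3, -3.3]
width: 0.0514
grip_force: 25.0
```

```bash
python3 - <<'E'
from h import *
plan((.5563,.3428,.10,90),(.5563,.3428,.036,90),(.5563,.3428,.0315,90))
c=cams.camera("scene")
A=cv2.resize(c["img"][110:230,240:400,::-1],None,fx=3,fy=3,interpolation=cv2.INTER_CUBIC)
cv2.imwrite("pics/a4.png",A)
E
```

```text
t 9.85 p [0.4571 0.     0.1243] psi 90.0 w 0.0514 j [ 0.39  0.11 -0.51  2.01  0.06  1.03 -0.15]
(0.5563, 0.3428, 0.1, 90) [0.0039, 0.0006, -0.0, 0.3428, 0.0992, 0.0025]
(0.5563, 0.3428, 0.036, 90) [0.0039, 0.0006, -0.0, 0.3428, 0.0989, 0.0665]
(0.5563, 0.3428, 0.0315, 90) [0.0039, 0.0006, -0.0, 0.3428, 0.0989, 0.071]
```

View pics/a4.png

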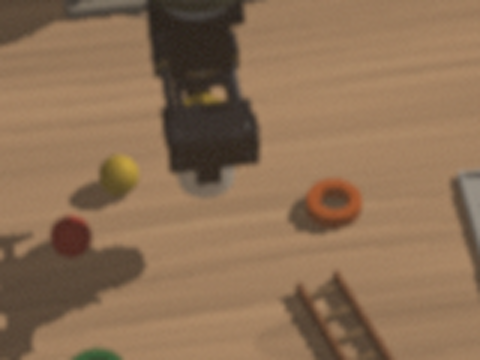

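The jar is gripped (51.4 mm opening) and hangs upright below the gripper at crop (205,185).

Call:
step_arm --deltas '[[[0,0,0,0.03,0.01,0.0025,0],[0,0,0,0.08,0.025,0.0025,0],[0,0,0,0.13,0.04,0.0025,0],[0,0,0,0.18,0.055,0.0025,0],[0,0,0,0.23,0.068,0.0025,0],[0,0,0,0.28,0.082,0.0025,0],[0,0,0,0.32,0.093,0.0025,0],[0,0,0,0.34,0.099,0.0025,0],[0,0,0,0.3428,0.099,0.0025,0],[0,0,0,0.3428,0.099,0.03,0],[0,0,0,0.3428,0.099,0.05,0],[0,0,0,0.3428,0.099,0.05,0],[0,0,0,0.3428,0.099,0.05,0]]]'

```text
time: 11.52
ee_pos: [0.5551, 0.3426, 0.0727]
eef_rot: [0.707, 0.707, 0.0, 0.0]
ft_force: [0.4, 0.5, -2.9]
width: 0.0513
grip_force: 25.0
```

```bash
python3 - <<'E'
from h import *
plan((.5563,.3428,.0315,90))
c=cams.camera("scene")
A=cv2.resize(c["img"][110:240,360:520,::-1],None,fx=4,fy=4,interpolation=cv2.INTER_CUBIC)
cv2.imwrite("pics/a5.png",A)
E
```

```text
t 11.53 p [0.5551 0.3426 0.0727] psi 90.0 w 0.0513 j [-0.19  0.6  -0.59  1.54  0.36  1.11 -0.86]
(0.5563, 0.3428, 0.0315, 90) [0.0006, -0.0003, -0.0004, 0.0002, 0.0011, 0.0192]
```

View pics/a5.png

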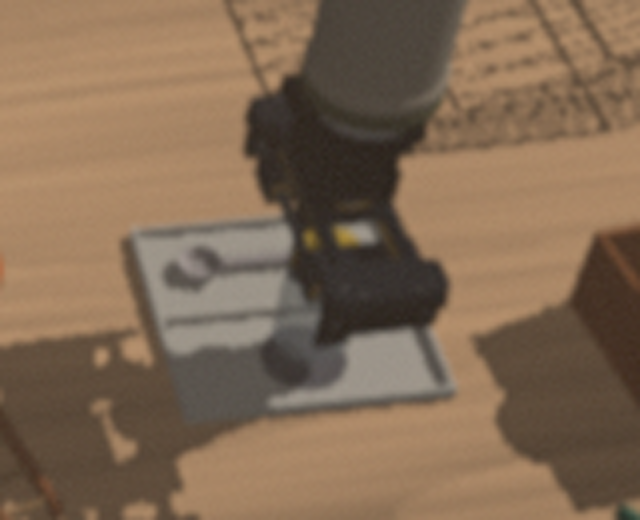

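The jar hovers over the mark (mark's visible edge at crop (325,360)). I lower it gently, check the force, then let go.

Call:
step_arm --deltas '[[[0,0,0,0,0.001,0.01,0],[0,0,0,0,0.001,0.016,0],[0,0,0,0,0.001,0.0185,0],[0,0,0,0,0.001,0.0195,0],[0,0,0,0,0.001,0.0195,0],[0,0,0,0,0.001,0.0195,0]]]'

```text
time: 12.32
ee_pos: [0.5558, 0.3427, 0.0538]
eef_rot: [0.707, 0.707, -0.0, 0.0]
ft_force: [-5.6, -3.7, 9.5]
width: 0.0514
grip_force: 25.0
```

```bash
python3 -c "
from h import *
plan();print(readout.read_state()['ft_force'])"
```

```text
t 12.32 p [0.5558 0.3427 0.0538] psi 90.0 w 0.0514 j [-0.2   0.63 -0.58  1.55  0.37  1.08 -0.87]
[-5.62540585 -3.68415116  9.53742381]
```

Contact is made. I open, rise and head for the green ring.

Call:
step_arm --deltas '[[[0,0,0,0,0,-0.0005,100],[0,0,0,0,0,-0.0005,100],[0,0,0,0,0,-0.0005,100],[0,0,0,0,0,-0.0005,100],[0,0,0,0,0,-0.02,100],[0,0,0,0,0,-0.06,100],[0,0,0,0,0,-0.1,100],[0,0,0,0,0,-0.1,100],[0,0,0,0,0,-0.1,100]]]'

```text
time: 13.45
ee_pos: [0.5559, 0.3427, 0.1531]
eef_rot: [0.707, 0.707, 0.0, 0.0]
ft_force: [0.0, -0.1, -0.6]
width: 0.087
grip_force: 0.0
```

```bash
python3 -c "
from h import *
plan((.6158,-.1178,.08,0),(.6158,-.1178,.03,0))"
```

```text
t 13.45 p [0.5559 0.3427 0.1531] psi 90.0 w 0.087 j [-0.18  0.53 -0.62  1.47  0.31  1.25 -0.83]
(0.6158, -0.1178, 0.08, 0) [0.0005, -0.0006, 1.5707, -0.4605, 0.0599, 0.0511]
(0.6158, -0.1178, 0.03, 0) [0.0005, -0.0006, 1.5707, -0.4605, 0.0599, 0.1011]
```

Call:
step_arm --deltas '[[[0,0,1.571,-0.4605,0.06,0,100],[0,0,1.571,-0.4605,0.06,0,100],[0,0,1.571,-0.4605,0.06,0,100],[0,0,1.571,-0.4605,0.06,0,100],[0,0,1.571,-0.4605,0.06,0,100],[0,0,1.571,-0.4605,0.06,0,100],[0,0,1.571,-0.4605,0.06,0,100],[0,0,1.571,-0.4605,0.06,0,100],[0,0,1.571,-0.4605,0.06,0,100],[0,0,1.571,-0.4605,0.06,0,100],[0,0,1.571,-0.4605,0.06,0.05,100],[0,0,1.571,-0.4605,0.06,0.1,100],[0,0,1.571,-0.4605,0.06,0.1,100],[0,0,1.571,-0.4605,0.06,0.1,100],[0,0,1.571,-0.4605,0.06,0.1,100]]]'

```text
time: 15.32
ee_pos: [0.6173, -0.1178, 0.0551]
eef_rot: [1.0, 0.0, 0.002, 0.0]
ft_force: [-1.0, 0.1, -0.2]
width: 0.0869
grip_force: 0.0
```

```bash
python3 - <<'E'
from h import *
plan((.6158,-.1178,.0022,0))
c=cams.camera("scene");t=cams.camera("top")
A=cv2.resize(c["img"][150:270,200:360,::-1],None,fx=4,fy=4,interpolation=cv2.INTER_CUBIC)
B=cv2.resize(t["img"][165:261,100:205,::-1],None,fx=1.5,fy=1.5,interpolation=cv2.INTER_CUBIC)
A[-B.shape[0]:,-B.shape[1]:]=B
cv2.imwrite("pics/a6.png",A)
E
```

```text
t 15.32 p [ 0.6173 -0.1178  0.0551] psi 0.0 w 0.0869 j [ 0.27  0.51 -0.2   1.64  0.12  1.   -1.54]
(0.6158, -0.1178, 0.0022, 0) [0.0007, -0.0036, 0.0004, -0.0016, -0.0001, 0.0309]
```

View pics/a6.png

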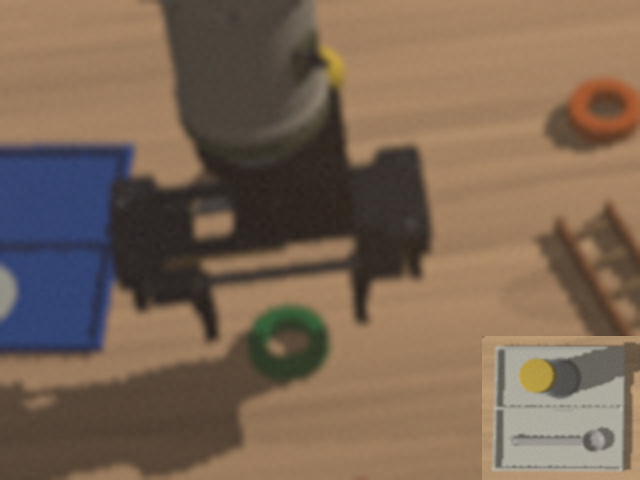

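The inset shows the jar upright on its mark (the cap's shift to the left is the perspective of its height), and the open fingers at (210,330) and (362,310) straddle the green ring at (290,342).

Call:
step_arm --deltas '[[[0,0,0,-0.001,0,0.02,100],[0,0,0,-0.001,0,0.031,100],[0,0,0,-0.001,0,0.031,100],[0,0,0,-0.001,0,0.031,0],[0,0,0,-0.001,0,0.031,0],[0,0,0,-0.001,0,0.031,0],[0,0,0,-0.001,0,0.031,0],[0,0,0,-0.001,0,0.031,0],[0,0,0,-0.001,0,0,0],[0,0,0,-0.001,0,-0.05,0],[0,0,0,-0.001,0,-0.05,0],[0,0,0,-0.001,0,-0.05,0]]]' --squeeze 12

```text
time: 16.92
ee_pos: [0.6143, -0.1177, 0.1014]
eef_rot: [1.0, -0.0, -0.001, -0.0]
ft_force: [-0.4, -0.2, -1.0]
width: 0.0521
grip_force: 12.0
```

```bash
python3 -c "
from h import *
plan((.540,-.3262,.08,-8.6),(.540,-.3262,.03,-8.6))"
```

```text
t 16.93 p [ 0.6143 -0.1177  0.1014] psi -0.0 w 0.0521 j [ 0.28  0.45 -0.21  1.61  0.1   1.09 -1.53]
(0.54, -0.3262, 0.08, -8.6) [0.0, 0.0013, 0.1499, -0.0742, 0.2085, -0.0005]
(0.54, -0.3262, 0.03, -8.6) [0.0, 0.0013, 0.1499, -0.0741, 0.2085, 0.0495]
```

Call:
step_arm --deltas '[[[0,0,0.15,-0.074,0.2085,0,0],[0,0,0.15,-0.074,0.2085,0,0],[0,0,0.15,-0.074,0.2085,0,0],[0,0,0.15,-0.074,0.2085,0,0],[0,0,0.15,-0.074,0.2085,0,0],[0,0,0.15,-0.074,0.2085,0.05,0],[0,0,0.15,-0.074,0.2085,0.055,0],[0,0,0.15,-0.074,0.2085,0.055,0],[0,0,0.15,-0.074,0.2085,0.055,0]]]'

```text
time: 18.05
ee_pos: [0.5418, -0.3263, 0.0492]
eef_rot: [0.997, -0.075, 0.001, 0.0]
ft_force: [0.4, -0.1, -0.8]
width: 0.0525
grip_force: 12.0
```

```bash
python3 -c "
from h import *
plan((.540,-.3262,.0055,-8.6))"
```

```text
t 18.05 p [ 0.5418 -0.3263  0.0492] psi -8.6 w 0.0525 j [ 0.55  0.52 -0.1   1.63  0.06  0.99 -1.29]
(0.54, -0.3262, 0.0055, -8.6) [0.0007, -0.0021, 0.0004, -0.0019, 0.0001, 0.0217]
```

Call:
step_arm --deltas '[[[0,0,0,-0.0015,0,0.015,0],[0,0,0,-0.0015,0,0.0217,0],[0,0,0,-0.0015,0,0.0217,0],[0,0,0,-0.0015,0,0.0217,0],[0,0,0,-0.0015,0,0.0217,90],[0,0,0,-0.0015,0,0.0217,90],[0,0,0,-0.0015,0,0.0217,90],[0,0,0,-0.0015,0,-0.03,90],[0,0,0,-0.0015,0,-0.08,90],[0,0,0,-0.0015,0,-0.08,90],[0,0,0,-0.0015,0,-0.08,90]]]'

```text
time: 19.42
ee_pos: [0.5391, -0.3259, 0.1272]
eef_rot: [0.997, -0.075, -0.0, 0.0]
ft_force: [-0.5, -0.3, -0.6]
width: 0.0782
grip_force: 0.0
```

```bash
python3 -c "
from h import *
plan((.4535,-.128,.105,-8.6),(.4535,-.128,.045,-8.6))"
```

```text
t 19.43 p [ 0.5391 -0.3259  0.1272] psi -8.6 w 0.0782 j [ 0.55  0.43 -0.1   1.58  0.05  1.13 -1.28]
(0.4535, -0.128, 0.105, -8.6) [0.0, 0.0003, -0.0, -0.1142, -0.1829, 0.0002]
(0.4535, -0.128, 0.045, -8.6) [0.0, 0.0003, -0.0, -0.1142, -0.1829, 0.0602]
```

Call:
step_arm --deltas '[[[0,0,0,-0.114,-0.183,0,90],[0,0,0,-0.114,-0.183,0,90],[0,0,0,-0.114,-0.183,0,90],[0,0,0,-0.114,-0.183,0,90],[0,0,0,-0.114,-0.183,0,90],[0,0,0,-0.114,-0.183,0.055,90],[0,0,0,-0.114,-0.183,0.06,90],[0,0,0,-0.114,-0.183,0.06,90],[0,0,0,-0.114,-0.183,0.06,90]]]'

```text
time: 20.55
ee_pos: [0.455, -0.1285, 0.0689]
eef_rot: [0.997, -0.075, 0.001, 0.0]
ft_force: [-1.0, -0.0, 0.2]
width: 0.0782
grip_force: 0.0
```

```bash
python3 - <<'E'
from h import *
plan((.4535,-.128,.0075,-8.6))
c=cams.camera("scene");t=cams.camera("top")
A=cv2.resize(c["img"][120:250,150:310,::-1],None,fx=4,fy=4,interpolation=cv2.INTER_CUBIC)
B=cv2.resize(t["img"][155:265,400:515,::-1],None,fx=1.7,fy=1.7,interpolation=cv2.INTER_CUBIC)
A[:B.shape[0],:B.shape[1]]=B
cv2.imwrite("pics/a7.png",A)
m=mask(t,(440,172,480,212),(36,70,40),(85,255,255));h=cv2.convexHull(np.argwhere(m)[:,::-1].astype(np.int32));M=cv2.moments(h)
print("ring",m.sum(),unproj(t,(M["m10"]/M["m00"],M["m01"]/M["m00"]),.013))
E
```

```text
t 20.55 p [ 0.455  -0.1285  0.0689] psi -8.6 w 0.0782 j [ 0.38  0.2  -0.22  2.03  0.05  0.91 -1.59]
(0.4535, -0.128, 0.0075, -8.6) [0.0002, -0.0019, -0.0005, -0.0016, -0.0003, 0.0394]
ring 49 [[ 0.55113089 -0.3195218   0.013     ]]
```

View pics/a7.png

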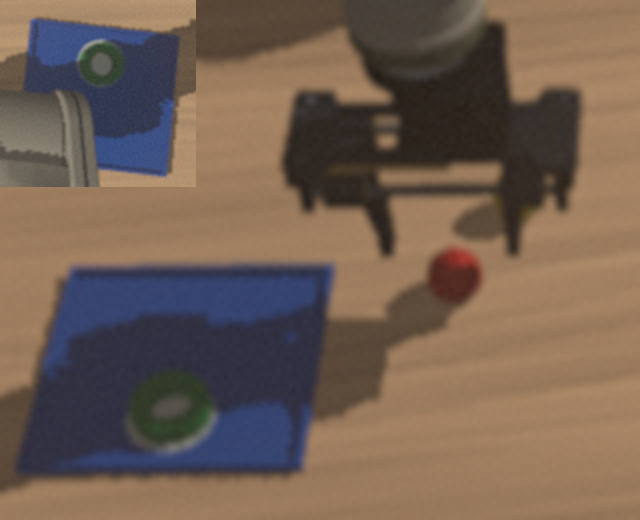

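The ring lies on the white mark (inset (100,63)) with an even margin, and the fingers straddle the red ball at (455,275) with the yellow ball clear behind them.

Call:
step_arm --deltas '[[[0,0,0,-0.001,0,0.03,90],[0,0,0,-0.001,0,0.0394,90],[0,0,0,-0.001,0,0.0394,90],[0,0,0,-0.001,0,0.0394,0],[0,0,0,-0.001,0,0.0394,0],[0,0,0,-0.001,0,0.0394,0],[0,0,0,-0.001,0,0.0394,0],[0,0,0,-0.001,0,0.0394,0],[0,0,0,-0.001,0,0.02,0],[0,0,0,-0.001,0,-0.04,0],[0,0,0,-0.001,0,-0.06,0],[0,0,0,-0.001,0,-0.06,0],[0,0,0,-0.001,0,-0.06,0]]]' --squeeze 10

```text
time: 22.28
ee_pos: [0.4523, -0.1277, 0.1264]
eef_rot: [0.997, -0.075, -0.001, -0.0]
ft_force: [-0.5, -0.5, -0.2]
width: 0.0389
grip_force: 10.0
```

```bash
python3 - <<'E'
from h import *
plan((.5395,-.3262,.105,-8.6),(.5395,-.3262,.045,-8.6))
c=cams.camera("scene");t=cams.camera("top")
A=cv2.resize(c["img"][120:250,150:310,::-1],None,fx=3,fy=3,interpolation=cv2.INTER_CUBIC)
B=cv2.resize(t["img"][155:265,400:515,::-1],None,fx=1.7,fy=1.7,interpolation=cv2.INTER_CUBIC)
A[:B.shape[0],:B.shape[1]]=B
cv2.imwrite("pics/a8.png",A)
E
```

```text
t 22.27 p [ 0.4523 -0.1277  0.1264] psi -8.6 w 0.0389 j [ 0.39  0.11 -0.22  1.99  0.03  1.04 -1.57]
(0.5395, -0.3262, 0.105, -8.6) [-0.0, 0.0016, -0.0001, 0.1159, 0.1832, -0.0008]
(0.5395, -0.3262, 0.045, -8.6) [-0.0, 0.0016, -0.0001, 0.116, 0.1832, 0.0592]
```

View pics/a8.png

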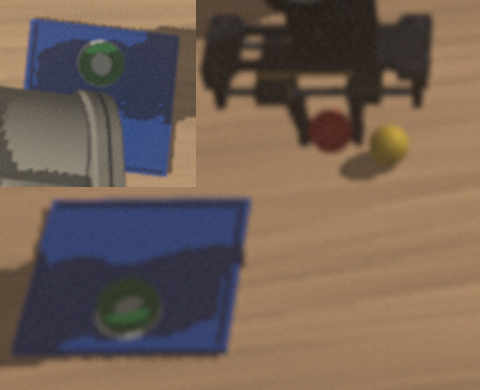

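The red ball is held between the fingers at (330,130), the yellow one untouched, and the ring is unchanged on its mark.

Call:
step_arm --deltas '[[[0,0,0,0.1155,0.183,0,0],[0,0,0,0.1155,0.183,0,0],[0,0,0,0.1155,0.183,0,0],[0,0,0,0.1155,0.183,0,0],[0,0,0,0.1155,0.183,0,0],[0,0,0,0.1155,0.183,0.05,0],[0,0,0,0.1155,0.183,0.06,0],[0,0,0,0.1155,0.183,0.06,0],[0,0,0,0.1155,0.183,0.06,0]]]'

```text
time: 23.5
ee_pos: [0.5407, -0.3263, 0.0693]
eef_rot: [0.997, -0.075, 0.001, 0.0]
ft_force: [0.1, -0.4, 0.0]
width: 0.0389
grip_force: 10.0
```

```bash
python3 -c "
from h import *
plan((.5395,-.3262,.0233,-8.6))"
```

```text
t 23.5 p [ 0.5407 -0.3263  0.0693] psi -8.6 w 0.0389 j [ 0.54  0.49 -0.09  1.62  0.05  1.02 -1.29]
(0.5395, -0.3262, 0.0233, -8.6) [0.0008, -0.0022, 0.0002, -0.0012, 0.0001, 0.024]
```

Call:
step_arm --deltas '[[[0,0,0,-0.001,0,0.018,0],[0,0,0,-0.001,0,0.024,0],[0,0,0,-0.001,0,0.024,0],[0,0,0,-0.001,0,0.024,0],[0,0,0,-0.001,0,0.024,75],[0,0,0,-0.001,0,0.024,75],[0,0,0,-0.001,0,0.024,75],[0,0,0,-0.001,0,0,75],[0,0,0,-0.001,0,-0.05,75],[0,0,0,-0.001,0,-0.07,75],[0,0,0,-0.001,0,-0.07,75]]]'

```text
time: 24.88
ee_pos: [0.5395, -0.3264, 0.1391]
eef_rot: [0.997, -0.075, 0.001, 0.001]
ft_force: [-0.5, -0.0, 0.6]
width: 0.0655
grip_force: 0.0
```

```bash
python3 - <<'E'
from h import *
plan((.603,.1085,.115,14.3),(.603,.1085,.04,14.3))
E
```

```text
t 24.88 p [ 0.5395 -0.3264  0.1391] psi -8.6 w 0.0655 j [ 0.54  0.42 -0.09  1.57  0.04  1.15 -1.28]
(0.603, 0.1085, 0.115, 14.3) [0.0016, -0.0025, -0.3999, -0.0024, -0.4395, 0.0016]
(0.603, 0.1085, 0.04, 14.3) [0.0016, -0.0025, -0.3999, -0.0026, -0.4396, 0.0766]
```

Call:
step_arm --deltas '[[[0,0,-0.4,-0.0025,-0.4395,0,85],[0,0,-0.4,-0.0025,-0.4395,0,85],[0,0,-0.4,-0.0025,-0.4395,0,85],[0,0,-0.4,-0.0025,-0.4395,0,85],[0,0,-0.4,-0.0025,-0.4395,0,85],[0,0,-0.4,-0.0025,-0.4395,0,85],[0,0,-0.4,-0.0025,-0.4395,0,85],[0,0,-0.4,-0.0025,-0.4395,0,85],[0,0,-0.4,-0.0025,-0.4395,0,85],[0,0,-0.4,-0.0025,-0.4395,0.05,85],[0,0,-0.4,-0.0025,-0.4395,0.076,85],[0,0,-0.4,-0.0025,-0.4395,0.076,85],[0,0,-0.4,-0.0025,-0.4395,0.076,85]]]'

```text
time: 26.5
ee_pos: [0.6028, 0.108, 0.0626]
eef_rot: [0.992, 0.124, 0.001, 0.0]
ft_force: [0.3, 0.6, 0.6]
width: 0.0737
grip_force: 0.0
```

```bash
python3 - <<'E'
from h import *
plan((.603,.1085,.0075,14.3))
c=cams.camera("scene");t=cams.camera("top")
A=cv2.resize(c["img"][140:260,290:410,::-1],None,fx=4,fy=4,interpolation=cv2.INTER_CUBIC)
B=cv2.resize(t["img"][155:275,400:515,::-1],None,fx=4,fy=4,interpolation=cv2.INTER_CUBIC)[:480,:300]
C=cv2.resize(c["img"][170:250,145:240,::-1],None,fx=3,fy=3,interpolation=cv2.INTER_CUBIC)
o=np.hstack([A,B]);o[:240,:285]=C
cv2.imwrite("pics/a9.png",o)
E
```

```text
t 26.5 p [0.6028 0.108  0.0626] psi 14.2 w 0.0737 j [ 0.02  0.49 -0.34  1.67  0.19  1.01 -1.71]
(0.603, 0.1085, 0.0075, 14.3) [0.0004, -0.0011, -0.0013, 0.0003, -0.0005, 0.0331]
```

View pics/a9.png

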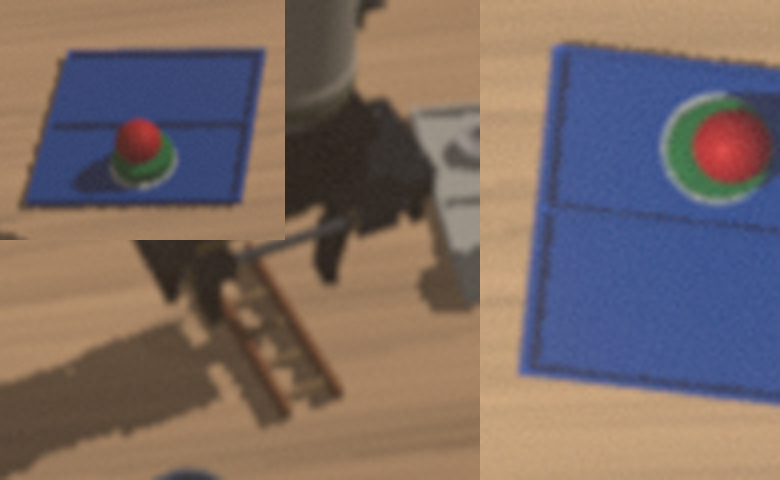

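The ball stands in the ring on the mark (right (732,147), to be measured at the end). The fingers at (215,290) and (330,260) straddle the ladder's middle.

Call:
step_arm --deltas '[[[0,0,0,0,0,0.025,85],[0,0,0,0,0,0.033,85],[0,0,0,0,0,0.033,85],[0,0,0,0,0,0.033,0],[0,0,0,0,0,0.033,0],[0,0,0,0,0,0.033,0],[0,0,0,0,0,0.033,0],[0,0,0,0,0,0.033,0],[0,0,0,0,0,0.02,0],[0,0,0,0,0,-0.04,0],[0,0,0,0,0,-0.075,0],[0,0,0,0,0,-0.075,0],[0,0,0,0,0,-0.075,0]]]' --squeeze 15

```text
time: 28.22
ee_pos: [0.6017, 0.1088, 0.1362]
eef_rot: [0.992, 0.125, -0.0, 0.0]
ft_force: [0.2, -0.2, -0.4]
width: 0.0436
grip_force: 15.0
```

```bash
python3 - <<'E'
from h import *
plan((.4525,-.313,.115,81.4),(.4525,-.313,.03,81.4))
E
```

```text
t 28.23 p [0.6017 0.1088 0.1362] psi 14.3 w 0.0436 j [ 0.03  0.41 -0.36  1.61  0.15  1.15 -1.68]
(0.4525, -0.313, 0.115, 81.4) [-0.0002, 0.0007, -1.1709, -0.2488, 0.3719, -0.0006]
(0.4525, -0.313, 0.03, 81.4) [-0.0002, 0.0007, -1.1709, -0.2488, 0.3718, 0.0844]
```

Call:
step_arm --deltas '[[[0,0,-1.171,-0.2488,0.3719,0,0],[0,0,-1.171,-0.2488,0.3719,0,0],[0,0,-1.171,-0.2488,0.3719,0,0],[0,0,-1.171,-0.2488,0.3719,0,0],[0,0,-1.171,-0.2488,0.3719,0,0],[0,0,-1.171,-0.2488,0.3719,0,0],[0,0,-1.171,-0.2488,0.3719,0,0],[0,0,-1.171,-0.2488,0.3719,0,0],[0,0,-1.171,-0.2488,0.3719,0,0],[0,0,-1.171,-0.2488,0.3719,0,0],[0,0,-1.171,-0.2488,0.3719,0,0],[0,0,-1.171,-0.2488,0.3719,0.05,0],[0,0,-1.171,-0.2488,0.3719,0.074,0],[0,0,-1.171,-0.2488,0.3719,0.074,0],[0,0,-1.171,-0.2488,0.3719,0.074,0]]]'

```text
time: 30.1
ee_pos: [0.4539, -0.3127, 0.0637]
eef_rot: [0.758, 0.652, 0.0, 0.001]
ft_force: [-0.4, -0.5, -0.1]
width: 0.0437
grip_force: 15.0
```

```bash
python3 - <<'E'
from h import *
plan((.4525,-.313,.0112,81.4))
c=cams.camera("scene")
cv2.imwrite("pics/a10.png",cv2.resize(c["img"][130:260,130:290,::-1],None,fx=4,fy=4,interpolation=cv2.INTER_CUBIC))
E
```

```text
t 30.1 p [ 0.4539 -0.3127  0.0637] psi 81.5 w 0.0437 j [ 0.76  0.36 -0.28  1.84  0.12  0.96  0.28]
(0.4525, -0.313, 0.0112, 81.4) [0.0014, 0.0005, 0.0011, -0.0005, -0.0014, 0.0305]
```

View pics/a10.png

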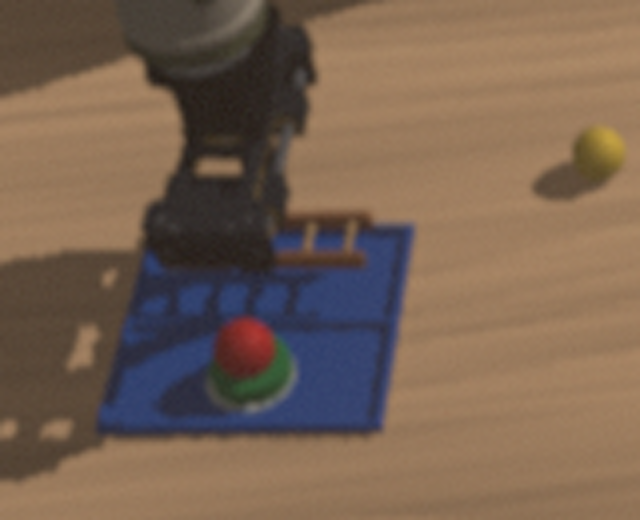

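The ladder hangs level over the long compartment (crop (320,240)), and the body clears the ball at (245,345).

Call:
step_arm --deltas '[[[0,0,0,0,-0.0005,0.02,0],[0,0,0,0,-0.0005,0.03,0],[0,0,0,0,-0.0005,0.0305,0],[0,0,0,0,-0.0005,0.0305,0],[0,0,0,0,-0.0005,0.0305,85],[0,0,0,0,-0.0005,0.0305,85],[0,0,0,0,-0.0005,0.0305,85],[0,0,0,0,-0.0005,0.0305,85],[0,0,0,0,-0.0005,0,85],[0,0,0,0,-0.0005,-0.05,85],[0,0,0,0,-0.0005,-0.11,85],[0,0,0,-0.06,-0.0005,-0.13,85],[0,0,0,0.2,-0.0005,-0.13,85],[0,0,0,0.2,-0.0005,-0.13,85],[0,0,0,0.2,-0.0005,-0.13,85],[0,0,0,0.2,-0.0005,-0.13,85],[0,0,0,0.2,-0.0005,-0.13,85],[0,0,0,0.2,-0.0005,-0.13,85]]]'

```text
time: 32.4
ee_pos: [0.4824, -0.1149, 0.1926]
eef_rot: [0.758, 0.653, -0.0, 0.0]
ft_force: [-0.8, -1.5, 0.2]
width: 0.0742
grip_force: 0.0
```

```bash
python3 - <<'E'
from h import *
plan()
c=cams.camera("scene");t=cams.camera("top")
A=cv2.resize(t["img"][155:275,400:515,::-1],None,fx=3.4,fy=3.4,interpolation=cv2.INTER_CUBIC)
B=cv2.resize(c["img"][165:250,145:240,::-1],None,fx=3.4,fy=3.4,interpolation=cv2.INTER_CUBIC)
C=cv2.resize(c["img"][120:225,330:490,::-1],None,fx=2,fy=2,interpolation=cv2.INTER_CUBIC)
o=np.zeros((600,740,3),np.uint8)
for i,x,y in((A,0,0),(B,400,0),(C,400,300)):o[y:y+i.shape[0],x:x+i.shape[1]]=i[:600-y,:740-x]
cv2.imwrite("pics/a11.png",o)
# expected pixels vs seen
for n,cc,b,g in(("T",t,(440,172,485,215),(435,168,485,215)),("S",c,(175,195,215,245),(175,195,215,245))):
    m=mask(cc,b,(0,130,40),(8,255,255));print(n,"ball",cen(m).round(1),"exp",proj(cc,[.540,-.3262,.0322]).round(1),"pos",unproj(cc,cen(m),.0322)[0].round(4))
    m=mask(cc,g,(36,70,40),(85,255,255));print("green bbox",cv2.boundingRect(m),"exp centre",proj(cc,[.540,-.3262,.015]).round(1))
m=mask(t,(235,225,270,262),(3,145,50),(14,255,255));print("orange",cen(m).round(1))
E
```

```text
t 32.4 p [ 0.4824 -0.1149  0.1926] psi 81.5 w 0.0742 j [ 0.57  0.11 -0.45  1.84  0.05  1.19 -0.05]Traceback (most recent call last):
  File "<stdin>", line 12, in <module>
  File "h.py", line 16, in mask
    return (l==1+np.argmax(s[1:,4])).astype(np.uint8)
                 ~~~~~~~~~^^^^^^^^^
    return _wrapfunc(a, 'argmax', axis=axis, out=out, **kwds)
    return bound(*args, **kwds)
ValueError: attempt to get argmax of an empty sequence
```

View pics/a11.png

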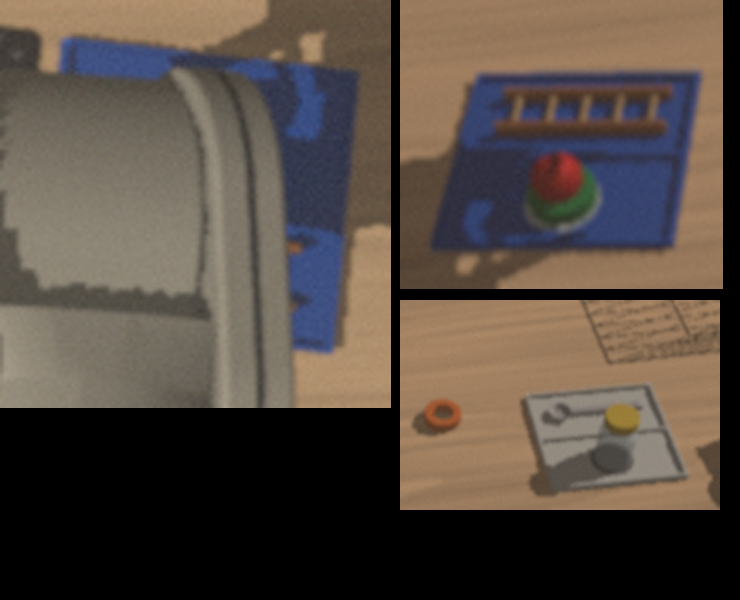

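The scene view shows the ladder flat in the long compartment, the ball on the ring, and the jar, spoon and orange ring in place. The arm hides the top view, so I back off further and measure.

Call:
step_arm --deltas '[[[0,0,0,0.2,0,-0.05,85],[0,0,0,0.2,0,-0.05,85],[0,0,0,0.2,0,-0.05,85],[0,0,0,0.2,0,-0.05,85],[0,0,0,0.2,0,-0.05,85],[0,0,0,0.2,0,-0.05,85]]]'

```text
time: 33.25
ee_pos: [0.5123, 0.0802, 0.242]
eef_rot: [0.759, 0.651, -0.001, 0.0]
ft_force: [-0.4, 0.2, 0.1]
width: 0.0737
grip_force: 0.0
```

```bash
python3 - <<'E'
from h import *
plan()
c=cams.camera("scene");t=cams.camera("top")
A=cv2.resize(t["img"][155:275,400:515,::-1],None,fx=5,fy=5,interpolation=cv2.INTER_CUBIC)
cv2.imwrite("pics/a12.png",A)
for n,cc,b,g in(("T",t,(440,172,485,215),(435,168,485,215)),("S",c,(175,195,215,245),(175,195,215,245))):
    m=mask(cc,b,(0,120,30),(9,255,255));print(n,"ball",cen(m).round(1),"exp",proj(cc,[.540,-.3262,.0322]).round(1),"pos",unproj(cc,cen(m),.0322)[0].round(4))
    m=mask(cc,g,(36,60,30),(90,255,255));print("green bbox",cv2.boundingRect(m),"exp centre",proj(cc,[.540,-.3262,.015]).round(1))
E
```

```text
t 33.25 p [0.5123 0.0802 0.242 ] psi 81.2 w 0.0737 j [ 0.32  0.15 -0.61  1.72  0.09  1.31 -0.46]
T ball [461.8 191.2] exp [[463.6 190.3]] pos [ 0.5383 -0.3225  0.0322]
green bbox (448, 180, 23, 24) exp centre [[460.9 190.9]]
S ball [191.  217.1] exp [[190.1 216.5]] pos [ 0.5424 -0.3239  0.0322]
green bbox (183, 217, 19, 14) exp centre [[191.5 220.6]]
```

View pics/a12.png

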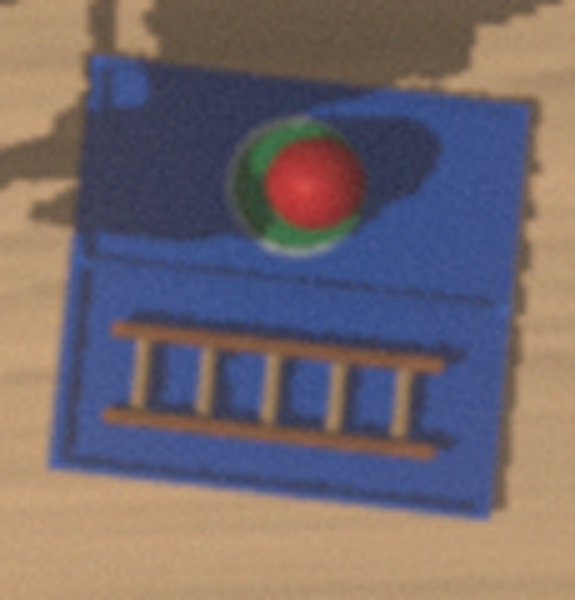

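The ball at (314,182) sits within a pixel of where a seated ball should appear in both cameras. The ring is on its mark and the ladder lies flat and lengthwise, so I hand in.

```bash
python3 -c "
from bench import r
print(r.close_job())"
```

```text
the job is handed in; nothing more can be done
None
```

I handed the job in with both trays made up and the gripper touching nothing; the job's own verdict was not shown. The spoon went in before the jar, because the standing jar would have blocked the gripper, and the yellow look-alikes and the orange ring were left alone.

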